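# Fit the spare heater relay and show the old one to the phone

### The job

The heater relay in the aquarium controller is wearing out. Take the spare relay from the shallow tray and plug it fully home in the controller's empty middle socket, and only then, so that the tank is never without a relay, pull out the old relay (same shape as the spare; the taller module is the timer and stays). Hold the old relay up to the phone for the technician on the video call, its contacts facing the screen squarely and centred in front of the lens about 12 cm away, the long sides of its plug running across the phone's width, and finish while still holding it there, leaving everything else where it is.

Things in the scene. Friction and masses are not known exactly. Their poses are not given: they have to be found in the camera images.
- spare_relay: Spare: white plug-in relay, housing 28 x 36 (x, y) x 40 mm tall, amber window in both 28 mm sides, on a black plug foot 16 x 24 (x, y) x 12 mm, tapering to 12 x 20 over its lowest 7 mm; 70 g. Origin: underside of the foot, where the contacts are; z up through the housing. Stands upright on its foot on the floor of the shallow tray (4 mm above the worktop)
- old_relay: Old one, same shape: white plug-in relay, housing 28 x 36 (x, y) x 40 mm tall, amber window in both 28 mm sides, on a black plug foot 16 x 24 (x, y) x 12 mm, tapering to 12 x 20 over its lowest 7 mm; 70 g. Origin: underside of the foot, where the contacts are; z up through the housing. Plugged into one of the controller's outer sockets (either); lifts straight out, no latch
- old_top (a point): centre of the top of the old relay's housing, 52 mm above the relay's origin along its z
- controller: heater controller, fixed grey box 110 x 190 x 45 mm (x, y, z); in its flat top three sockets at y = -60, 0, +60 mm, each 17.2 x 25.2 (x, y) x 14 mm deep: 0.6 mm play round a plug foot. Fully home, a relay's housing rests on the top face, its origin 33 mm above the controller's; either way round fits. Origin: centre of the underside, z up
- free_socket (a point): centre of the mouth of the empty middle socket, in the controller's top face, 45 mm above the worktop
- phone: phone 72 x 150 x 8 mm leaning at 30 degrees from level, screen up and towards the robot. Origin: front lens, on the screen 8 mm from its upper end; z out of the screen (line of sight, 60 degrees above level), x up its length, y across. Show the part with its origin 120 mm out along z, relay z along phone z (contacts to the lens), relay y along phone y either way round
- phone_stand: low aluminium phone stand with the phone in it, fixed; base plate 150 x 80 mm, about 110 mm tall over the phone. Origin: underside of the base; the lens lies 62.5 mm along its x and 101.5 mm up
- tray: shallow grey parts tray 120 x 120 mm, 14 mm high with 4 mm walls and floor, fixed. Origin: centre of its underside
- timer_module: bystander: the timer, a grey plug-in module that sits in the third socket, same plug and 28 x 36 mm housing as the relays but taller (75 mm from its foot to the top of its black dial); not to be moved. Origin: underside of its plug foot
- food_canister: bystander: closed orange food canister, 60 mm across, 95 mm tall, standing. Origin: centre of its underside
- algae_magnet: bystander: black plastic algae magnet, 44 x 66 x 42 mm (x, y, z). Origin: centre of its underside
- spatula: bystander: stainless aquascaping spatula, 220 mm long along its x, 18 mm wide, 8 mm high, lying flat nearest the robot. Origin: its middle, underside
- breeder_box: bystander: open clear acrylic breeder box, 95 x 140 x 90 mm (x, y, z). Origin: centre of its underside
- test_bottle: bystander: small white dropper bottle, 28 mm across, 65 mm tall, standing. Origin: centre of its underside
- test_vial: bystander: small open glass vial, 28 mm across, 45 mm tall, standing. Origin: centre of its underside
There are look-alikes about, which are no part of the job. Leave any pink look-alike of the old_relay alone.

How it is judged:
On the way, in this order (a step that is already met when the one before it is completed fails the run):
1. the spare relay is fully home in the middle socket while the old one is still plugged in (horizontal distance between spare_relay and free_socket below 0.004 m and z of spare_relay in the frame of controller below 0.0355 m and angle between the z axis of spare_relay and the z axis of controller, either way round below 0.08 rad and angle between the x axis of spare_relay and the x axis of controller, either way round below 0.15 rad and distance of old_relay from where it was at the start of the episode below 0.008 m), for 0.2 s.
2. the old relay is pulled clear of its socket and lifted by the gripper (height (world z) of old_relay above 0.06 m and contact force between the fingers and old_relay above 0.5 N), for 0.1 s.
At the end, for the whole second after the job is handed in: Spare fully home in the middle socket (within 2.5 mm). Old relay held still by the fingers alone, underside of its plug 95 to 145 mm out from the lens and within 22 mm of the line of sight each way, contacts to it, axis within 0.22 rad of that line, plug's long sides within 0.3 rad of across (horizontal distance between spare_relay and free_socket below 0.004 m and z of spare_relay in the frame of controller below 0.0355 m and angle between the z axis of spare_relay and the z axis of controller, either way round below 0.08 rad and angle between the x axis of spare_relay and the x axis of controller, either way round below 0.15 rad and x of old_relay in the frame of phone between -0.022 and 0.022 m and y of old_relay in the frame of phone between -0.022 and 0.022 m and z of old_relay in the frame of phone between 0.095 and 0.145 m and z of old_top in the frame of phone above 0.125 m and angle between the z axis of old_relay and the z axis of phone, either way round below 0.22 rad and angle between the y axis of old_relay and the y axis of phone, either way round below 0.3 rad and height (world z) of old_relay above 0.12 m and contact force between the fingers and old_relay above 1 N and linear speed of old_relay below 0.03 m/s and angular speed of old_relay below 0.3 rad/s and contact force between old_relay and phone_stand below 0.1 N and contact force between old_relay and controller below 0.1 N and contact force between old_relay and tray below 0.1 N); the arm keeps its last pose, push and grip.
It fails at once if the old relay is pulled while the spare is not yet home (distance of old_relay from where it was at the start of the episode above 0.012 m and not (horizontal distance between spare_relay and free_socket below 0.007 m and z of spare_relay in the frame of controller below 0.038 m)).
It fails at once if the timer module is moved by more than 10 mm (distance of timer_module from where it was at the start of the episode above 0.01 m).
It fails at once if another thing on the shelf is moved by more than 30 mm (distance of any of food_canister, algae_magnet, spatula, breeder_box, test_bottle, test_vial from where it was at the start of the episode above 0.03 m).
It also fails if it takes over 56 s, if anything falls off the work surface, if the arm or the gripper's body presses on something with over 40 N, if the wrist force passes 120 N, or if a joint passes its speed limit or range.

### The arm

A 6-joint arm with a two-finger parallel gripper is mounted at the origin on the work surface. World frame = base frame: x ahead of the robot, y to its left, z up, the work surface at z = 0. Lengths are in m, angles in rad, forces in N, time in s.
With the tool pointing down it reaches from about 0.325 to 0.85 m from the base axis. Payload 4.4 kg.
Tool frame: the origin (TCP) lies where the fingers leave the gripper's body, on its centre line; the fingertips stand 97 mm ahead of it and the grasp point (between the pads) lies 78 mm ahead of it; z points along the fingers, y is the line along which they close (so a half turn about z gives the same grasp; the last joint's range is limited). The gripper opens to 94 mm and grips with 3 to 60 N. Pads are 16 mm wide; open, the fingers measure 119 mm over their backs; the gripper's body (75 mm by 177 mm) begins 78 mm behind the grasp point.
Start: joints at [0.99, 0.207, 1.542, -0, 1.393, -0.15], TCP at [0.24, 0.522, 0.303] pointing down, gripper open.
Joint ranges: [-2.73, 2.73], [-0.86, 2.22], [0.23, 2.46], [-1.11, 4.25], [0.08, 2.63], [-2.82, 2.82]. Speed limits (rad/s): [2.79, 2.79, 3.14, 3.14, 3.14, 3.14].

### API

Orientations are given as a unit quaternion [x, y, z, w].
In Python, from plant import bot gives the robot as it stands. The module is installed in compiled form; this text tells all that it offers. Calls block until the motion is done:
- bot.move_ptp(position, orientation): joint-space move of the TCP to a pose.
- bot.movel(position, attitude=None, v=0.15): straight line of the TCP; attitude=None keeps the orientation; v is the mean speed in m/s.
- bot.set_joints(angles): joint-space move.
- bot.move_gripper(opening): finger opening in m; the grip force is fixed at half the most; returns when the fingers have stopped.
- bot.dwell(seconds).
- bot.ik(position, orientation): joint angles nearest the present ones, or None.
- bot.get_obs(): the state.
- bot.snapshot(name): name is "side" or "top"; returns a dict with "color" (400x640x3 uint8, red, green, blue), "fovy" (degrees; the focal length in pixels is half the picture's height over the tangent of half this angle, whatever the lens; pixels are square), "cx", "cy" (the principal point, pixels), "D" ([k1, k2, p1, p2, k3] as OpenCV has them; the pictures are not rectified), "R" (3x3) and "t" (3): a world point X has camera coordinates R X + t. Camera axes: x right, y down, z forward; pixel columns grow to the right and rows downward; lengths in m; the calibration is good to about 2 mm. A picture is of the moment at which its call begins. There is no depth.
A pose or a line that the arm cannot do raises bot.MotionError and nothing moves.
- bot.hand_in(): hands the job in; it is judged then, once.
The state is a dict: "clock": time; "joint_pos": joint angles; "joint_velocities": joint speeds; "joint_efforts": joint torques, N m; "tcp_pos": TCP position; "orientation": TCP orientation; "contact_force": force on the tool from outside, world axes, zero at the start; "moment": the same for the moment, N m; "opening": finger opening in m; "gripper_force": force on a finger pad.
Only numpy, scipy, OpenCV 4.12 (cv2) and the standard library are available. Lean on these libraries where they do the work, as an engineer would, in place of code of your own. Each camera call takes 0.05 s, during which the arm holds its last target. There are 200 camera calls.

## Working session

There is one attempt and no reset: what is moved stays moved. The work goes in short steps, each a Python script; the robot and the scene stay as the last script left them, time stands still between calls to the robot, and variables do not carry over. Pictures are saved under pics/ and viewed, at most 10 in all, crops included, and the job is handed in when it is done.

```bash
mkdir -p pics; ls; python3 - <<'E'
from plant import bot
import cv2,pickle
S={}
for n in("top","side"):
    s=bot.snapshot(n);S[n]=s;cv2.imwrite(f"pics/{n}0.png",s["color"][:,:,::-1])
    print(n,s["fovy"],s["cx"],s["cy"],s["D"],s["R"],s["t"])
pickle.dump(S,open("s0.pkl","wb"));print(bot.get_obs()["clock"])
E
```

```text
pics
top 57.12363713064024 321.3670897853459 195.60352618679983 [-0.06769832  0.          0.          0.          0.        ] [[-0.02889477 -0.99922566  0.02670541]
 [-0.99637848  0.02665449 -0.08074322]
 [ 0.07996888 -0.02894176 -0.99637711]] [0.05326046 0.56193619 1.01634418]
side 50.76046555572832 317.1964060920098 198.0063309618164 [0.01510246 0.         0.         0.         0.        ] [[-0.93043982 -0.36634277  0.00864346]
 [-0.27673552  0.68700204 -0.67189705]
 [ 0.24020655 -0.62755173 -0.74059412]] [0.52423181 0.18250026 0.98394342]
0.1
```

View pics/top0.png

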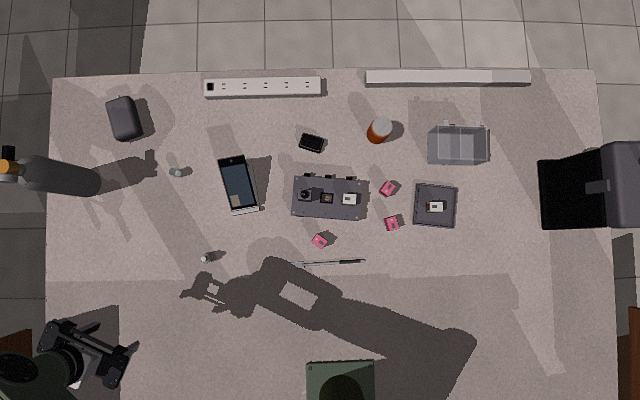

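View pics/side0.png

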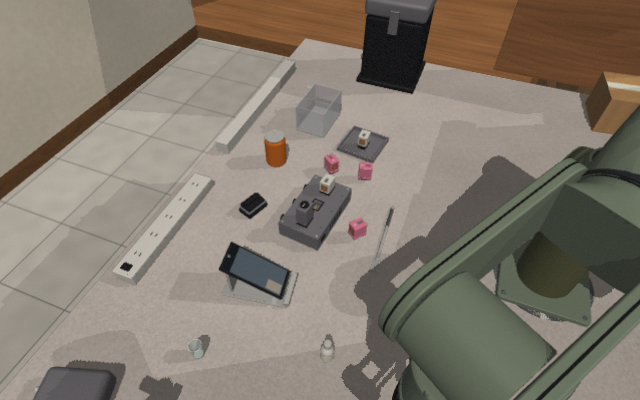

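Candidates for the relays (top view): white at (436,207) in the tray is the spare. White at (349,199) on the controller is the old relay. The grey module at (305,195) is the timer. The pink look-alikes at (389,187), (392,223) and (320,240) stay untouched. Next is one close crop to check this choice.

```bash
cat > h.py <<'E'
import numpy as np,cv2
def K(s):
    f=200/np.tan(np.radians(s["fovy"])/2); return np.array([[f,0,s["cx"]],[0,f,s["cy"]],[0,0,1.]])
def ray(s,p):
    n=cv2.undistortPoints(np.array(p,float).reshape(-1,1,2),K(s),np.array(s["D"])).reshape(-1,2)
    R=np.array(s["R"]);return -R.T@np.array(s["t"]),np.c_[n,np.ones(len(n))]@R
def plane(s,p,z):
    c,d=ray(s,p);return c+d*((z-c[2])/d[:,2])[:,None]
def proj(s,X):
    return cv2.projectPoints(np.array(X,float).reshape(-1,1,3),cv2.Rodrigues(np.array(s["R"]))[0],np.array(s["t"],float),K(s),np.array(s["D"]))[0].reshape(-1,2)
def tri(s1,p1,s2,p2):
    A=[];b=[]
    for s,p in((s1,p1),(s2,p2)):
        c,d=ray(s,p);d=d[0]/np.linalg.norm(d[0]);P=np.eye(3)-np.outer(d,d);A.append(P);b.append(P@c)
    return np.linalg.lstsq(np.vstack(A),np.hstack(b),rcond=None)[0]
E
python3 - <<'E'
import pickle,cv2,numpy as np
S=pickle.load(open("s0.pkl","rb"))
a=S["top"]["color"];b=S["side"]["color"]
up=lambda i,k:cv2.resize(i,None,fx=k,fy=k,interpolation=cv2.INTER_CUBIC)
A=up(a[170:240,280:470],4); B=up(b[170:250,270:365],4);C=up(a[145:220,210:270],4);
Dd=np.zeros((320,760,3),np.uint8);Dd[:,:380]=B;Dd[:300,380:620]=C;E=up(b[125:160,335:370],4);Dd[:140,620:760]=E
cv2.imwrite("pics/crop.png",np.vstack([A,Dd])[:,:,::-1])
E
```

```text
(no output)
```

View pics/crop.png

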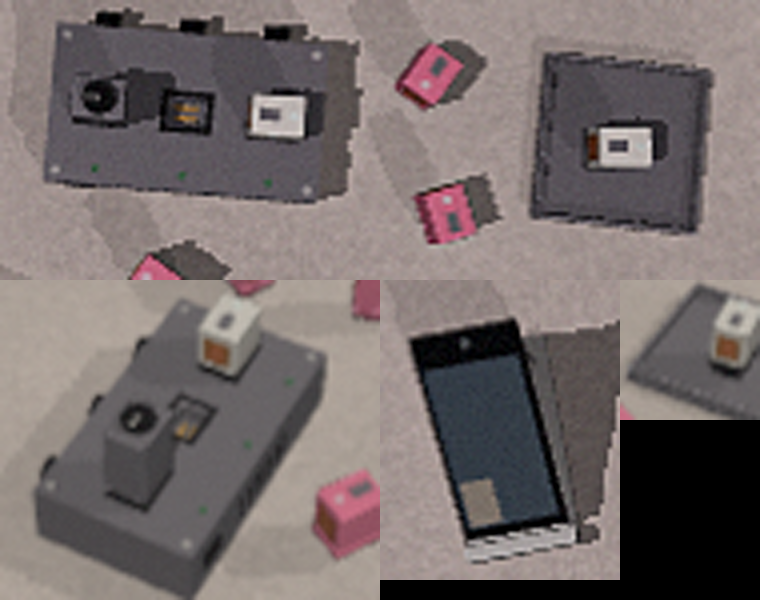

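The crop confirms the choice. In the top view the white old relay is at (349,199), the free socket at (327,198) and the timer at (305,195). The spare stands in the tray at (436,207), and the phone lens is at (231,161). Next I measure them.

```bash
python3 - <<'E'
import pickle,cv2,numpy as np
from h import *
np.set_printoptions(precision=4,suppress=True)
S=pickle.load(open("s0.pkl","rb"));s=S["top"];im=s["color"]
print("cams",ray(S["top"],[[0,0]])[0],ray(S["side"],[[0,0]])[0])
def rect(x0,y0,x1,y1,fn,z,n,k=8):
    c=cv2.resize(im[y0:y1,x0:x1],None,fx=k,fy=k,interpolation=cv2.INTER_CUBIC)
    h=cv2.cvtColor(c,cv2.COLOR_RGB2HSV);m=fn(h).astype(np.uint8)
    cs,_=cv2.findContours(m,cv2.RETR_EXTERNAL,cv2.CHAIN_APPROX_NONE);q=max(cs,key=cv2.contourArea)
    b=cv2.boxPoints(cv2.minAreaRect(q));px=(b+.5)/k-.5+[x0,y0]
    P=plane(s,px,z);e1=P[1]-P[0];e2=P[2]-P[1]
    print(n,"c",P.mean(0),"px",px.mean(0),"sz",np.linalg.norm(e1),np.linalg.norm(e2),"dirs",np.degrees(np.arctan2(e1[1],e1[0])),np.degrees(np.arctan2(e2[1],e2[0])))
w=lambda h:(h[...,2]>150)&(h[...,1]<60)
rect(422,195,452,220,w,.056,"spare")
rect(338,185,366,214,w,.085,"old")
rect(316,186,338,210,lambda h:h[...,2]<55,.045,"socket")
# tray outline corners / controller screws / phone corners from the crop
f=lambda x,y,ox,oy:[ox+(x+.5)/4-.5,oy+(y+.5)/4-.5]
sc=[f(*p,280,170) for p in((67,35),(317,56),(307,190),(54,170))]
P=plane(s,sc,.045);print("screws",P,P.mean(0));d=P[0]-P[1]+P[3]-P[2];print("ctrl y dir deg",np.degrees(np.arctan2(d[1],d[0])),np.linalg.norm(d)/2)
ph=[f(x-380,y-280,210,145) for x,y in((464,343),(411,341),(517,319),(465,535),(575,522))]
for p,z in zip(ph,(.1015,.1055,.1055,.0305,.0305)):print("phone",np.array(p),plane(s,[p],z)[0])
E
```

```text
cams [0.4802 0.0677 1.0566] [0.3019 0.6841 0.8468]
spare c [ 0.5221 -0.2778  0.056 ] px [435.9375 206.375 ] sz 0.03613220445944386 0.026023536334678046 dirs -91.59861644781394 176.8731478071301
old c [ 0.5484 -0.0339  0.085 ] px [349.0338 198.5097] sz 0.026532055835288483 0.034621856990190124 dirs -4.688935459058439 -94.29326732179179
socket c [0.5615 0.031  0.045 ] px [323.9938 195.4758] sz 0.0405656692264618 0.05015715385926431 dirs -6.6368891072422596 -96.6030520742804
screws [[ 0.6111  0.1061  0.045 ]
 [ 0.592  -0.067   0.045 ]
 [ 0.4992 -0.0566  0.045 ]
 [ 0.5179  0.1172  0.045 ]] [0.555  0.0249 0.045 ]
ctrl y dir deg 83.78622655270883 0.17450156458691463
phone [230.625 160.375] [0.6559 0.2754 0.1015]
phone [217.375 159.875] [0.6575 0.3093 0.1055]
phone [243.875 154.375] [0.6701 0.2397 0.1055]
phone [230.875 208.375] [0.5336 0.2912 0.0305]
phone [258.375 205.125] [0.5406 0.2144 0.0305]
```

Checks: the old relay's predicted position is (0.5485,-0.0348) and I measured (0.5484,-0.0339). Phone width came out 70.7 mm against 72, and its projected length 128.5 mm against 130. The measurements are consistent, so I check reach, then grasp the spare.

```bash
cat >> h.py <<'E'
from scipy.spatial.transform import Rotation as Ro
GO=0.036  # grasp point above the relay origin
CY=np.radians(-6.0); CC=np.array([.555,.0252]); PY=np.radians(10.0); LENS=np.array([.6565,.2745,.1015])
def down(a,flip=0):
    a+=np.pi*flip;return Ro.from_matrix(np.c_[[-np.sin(a),np.cos(a),0],[np.cos(a),np.sin(a),0],[0,0,-1]]).as_quat()
def tcp(o,go=GO): return [o[0],o[1],o[2]+go+.078]
def show(flip=0,d=.12,go=GO):
    z=np.array([-.5*np.cos(PY),-.5*np.sin(PY),np.cos(np.pi/6)]);y=np.array([-np.sin(PY),np.cos(PY),0]);x=np.cross(y,z)
    f=-1 if flip else 1
    return LENS+z*(d+go+.078),Ro.from_matrix(np.c_[f*y,f*x,-z]).as_quat(),z
E
python3 - <<'E'
from h import *
from plant import bot
np.set_printoptions(precision=3,suppress=True)
sp=[.5221,-.2778,.004];old=[.5485,-.0345,.033]
for f in(0,1):
    for n,(p,q) in dict(sp=(tcp(sp),down(np.radians(-2.3),f)),sk=(tcp([*CC,.033]),down(CY,f)),old=(tcp(old),down(CY,f)),show=show(f)[:2]).items():
        j=bot.ik(list(p),list(q));print(f,n,None if j is None else np.array(j))
o=bot.get_obs();print(o["orientation"],o["opening"],o["contact_force"])
E
```

```text
0 sp [-0.635  0.45   1.64  -0.     1.051 -0.595]
0 sk [-0.11   0.344  1.72  -0.     1.078 -0.006]
0 old [-0.22   0.333  1.735 -0.     1.073 -0.116]
0 show [ 0.325  0.034  1.801 -0.106  0.79   0.206]
1 sp [-0.635  0.45   1.64  -0.     1.051  2.546]
1 sk None
1 old None
1 show None
[ 0.214  0.977 -0.001 -0.   ] 0.09414214193177048 [ 0.176 -1.297 -0.236]
```

```bash
python3 - <<'E'
from h import *
from plant import bot
import pickle
np.set_printoptions(precision=4,suppress=True)
a=np.radians(-2.3);sp=np.array([.5221,-.2778,.004]);q=list(down(a))
bot.move_ptp(tcp(sp+[0,0,.15]),q)
bot.move_gripper(.06)
bot.movel(tcp(sp+[0,0,.05]),v=.2);bot.movel(tcp(sp),v=.08)
o=bot.get_obs();print(o["clock"],np.array(o["tcp_pos"]),np.array(o["contact_force"]))
bot.move_gripper(.02)
o=bot.get_obs();print("grip",o["opening"],o["gripper_force"],np.array(o["tcp_pos"]))
bot.movel(tcp(sp+[0,0,.13]),v=.15)
bot.move_ptp(tcp([*CC,.16]),list(down(CY)))
bot.movel(tcp([*CC,.065]),v=.12)
bot.dwell(.2)
S={n:bot.snapshot(n) for n in("top","side")};pickle.dump(S,open("s1.pkl","wb"))
o=bot.get_obs();print(o["clock"],o["opening"],o["gripper_force"],np.array(o["tcp_pos"]),np.array(o["contact_force"]))
up=lambda i,k:cv2.resize(i,None,fx=k,fy=k,interpolation=cv2.INTER_CUBIC)
cv2.imwrite("pics/h1.png",np.hstack([up(S["top"]["color"][160:235,285:375],4),up(S["side"]["color"][150:250,265:365],4)[:300]])[:,:,::-1])
E
```

```text
5.2083 [ 0.5222 -0.2779  0.1179] [-0.0708  0.7707 -0.2446]
grip 0.02794689529474492 30.000230697914958 [ 0.5222 -0.2779  0.1183]
9.2333 0.027930682026165873 29.999793162569404 [0.5554 0.0252 0.1797] [-0.3711 -0.2458 -0.9232]
```

View pics/h1.png

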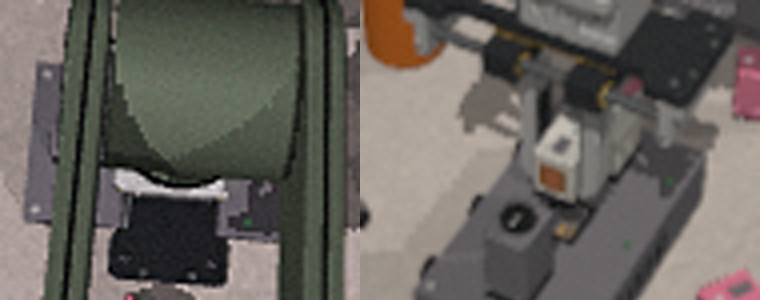

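The spare is held upright above the middle socket, with the amber window at about (403,196) of the 0.25-px crop. As a differential check, I compare its amber window with the plugged old relay's window in the same camera.

```bash
python3 - <<'E'
from h import *
import pickle
np.set_printoptions(precision=4,suppress=True)
def amber(s,x0,y0,x1,y1,k=8):
    c=cv2.resize(s["color"][y0:y1,x0:x1],None,fx=k,fy=k,interpolation=cv2.INTER_CUBIC).astype(int)
    m=((c[...,0]-c[...,2])>45).astype(np.uint8)
    n,l,st,ce=cv2.connectedComponentsWithStats(m);out=[]
    for i in range(1,n):
        if st[i,4]>300: out.append((st[i,4]/k/k,(ce[i]+.5)/k-.5+[x0,y0],st[i,2]/k,st[i,3]/k))
    return out
s0=pickle.load(open("s0.pkl","rb"))["side"];s1=pickle.load(open("s1.pkl","rb"))["side"]
A=amber(s0,310,172,345,200);B=amber(s1,305,180,325,205);print(A);print(B)
pa=max(A,key=lambda t:t[0])[1];pb=max(B,key=lambda t:t[0])[1]
for hw in(.028,.032,.036):
    a=plane(s0,[pa],.033+hw)[0];b=plane(s1,[pb],.0659+hw)[0];d=(b-a)[:2]
    e=Ro.from_euler('z',-CY).as_matrix()[:2,:2]@d
    print(hw,a,b,"diff ctrl frame",e)
E
```

```text
[(np.float64(25.5), array([323.513 , 187.7541]), np.float64(5.875), np.float64(6.0))]
[(np.float64(27.90625), array([312.4939, 194.2141]), np.float64(6.0), np.float64(6.5))]
0.028 [ 0.5548 -0.0209  0.061 ] [0.5613 0.0389 0.0939] diff ctrl frame [0.0002 0.0602]
0.032 [ 0.5535 -0.0173  0.065 ] [0.5599 0.0423 0.0979] diff ctrl frame [0.0002 0.06  ]
0.036 [ 0.5522 -0.0138  0.069 ] [0.5585 0.0457 0.1019] diff ctrl frame [0.0001 0.0598]
```

Offset from the old relay is (0.2, 60.0) mm against an ideal (0, 60), so it is aligned. I insert it with force guarding.

```bash
python3 - <<'E'
from h import *
from plant import bot
np.set_printoptions(precision=4,suppress=True)
f0=np.array(bot.get_obs()["contact_force"])
for z in[.05,.045,.042,.040,.038,.036,.034,.033,.032]:
    bot.movel(tcp([*CC,z]),v=.05);o=bot.get_obs();f=np.array(o["contact_force"])-f0
    print(z,np.array(o["tcp_pos"])-[0,0,GO+.078],f,np.array(o["moment"]))
    if np.linalg.norm(f)>25: print("stop");break
print(o["clock"])
E
```

```text
0.05 [0.5545 0.0252 0.0492] [0.5537 0.9256 0.5969] [-0.0974  0.0682  0.0281]
0.045 [0.5548 0.0252 0.0446] [ 0.7944 -0.1902  0.0778] [-0.0522  0.0944  0.0207]
0.042 [0.5548 0.0252 0.0418] [0.8907 0.3372 0.05  ] [-0.0757  0.0848  0.0059]
0.04 [0.5549 0.0252 0.0399] [0.2033 1.088  0.0977] [-0.0638  0.1279 -0.0321]
0.038 [0.5549 0.0253 0.0378] [-0.2154  0.5599  0.5904] [ 0.0465  0.0448 -0.0234]
0.036 [0.5549 0.0253 0.0358] [0.746  1.0249 1.0634] [ 0.0278  0.021  -0.0214]
0.034 [0.5549 0.0253 0.0338] [1.3669 1.1224 0.0316] [ 0.1128  0.0497 -0.0133]
0.033 [0.5551 0.0253 0.0332] [-0.7436  2.5873  2.4929] [ 0.2024  0.1328 -0.0029]
0.032 [0.5552 0.0253 0.0332] [-2.3769  2.1318  9.0888] [ 0.2433  0.6527 -0.025 ]
11.6833
```

Home: contact came at 33.2 mm with 9 N of push. I release, back off and look.

```bash
python3 - <<'E'
from h import *
from plant import bot
import pickle
np.set_printoptions(precision=4,suppress=True)
bot.dwell(.4);bot.move_gripper(.055)
bot.movel(tcp([*CC,.034]),v=.05);bot.movel(tcp([*CC,.14]),v=.2)
bot.move_ptp(tcp([.52,-.16,.20]),list(down(CY)))
S={n:bot.snapshot(n) for n in("top","side")};pickle.dump(S,open("s2.pkl","wb"))
print(bot.get_obs()["clock"])
up=lambda i,k:cv2.resize(i,None,fx=k,fy=k,interpolation=cv2.INTER_CUBIC)
cv2.imwrite("pics/h2.png",np.hstack([up(S["top"]["color"][160:235,285:375],4),up(S["side"]["color"][165:240,265:365],4)])[:,:,::-1])
E
```

```text
14.5417
```

View pics/h2.png

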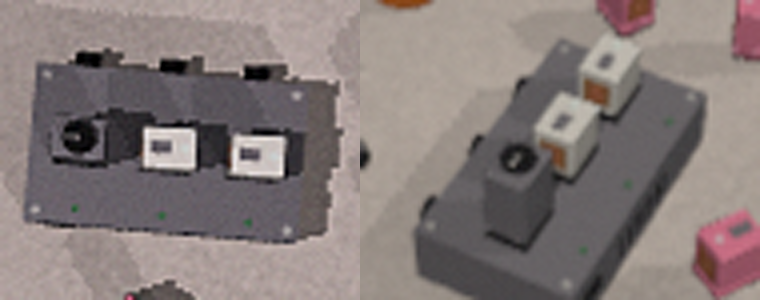

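The spare sits flush in the middle socket, at (169,149) in the top crop. It is level with the untouched old relay at (257,156), and the timer is in place. Now I pull the old relay.

```bash
python3 - <<'E'
from h import *
from plant import bot
import pickle
np.set_printoptions(precision=4,suppress=True)
old=np.array([.5487,-.0345,.033]);q=list(down(CY))
bot.move_ptp(tcp(old+[0,0,.09]),q);bot.movel(tcp(old+[0,0,.001]),v=.1)
bot.move_gripper(.02);o=bot.get_obs();print(o["opening"],o["gripper_force"],np.array(o["contact_force"]))
for z in(.006,.012,.02):
    bot.movel(tcp(old+[0,0,z]),v=.04);print(np.array(bot.get_obs()["contact_force"]))
bot.movel(tcp(old+[0,0,.15]),v=.15)
bot.dwell(.1)
p,q2,z=show(0)
bot.move_ptp(list(p+z*.05),list(q2));bot.movel(list(p),v=.08);bot.dwell(.5)
S={n:bot.snapshot(n) for n in("top","side")};pickle.dump(S,open("s3.pkl","wb"))
o=bot.get_obs();print(o["clock"],o["opening"],o["gripper_force"],np.array(o["tcp_pos"])-p,np.array(o["orientation"])-q2)
up=lambda i,k:cv2.resize(i,None,fx=k,fy=k,interpolation=cv2.INTER_CUBIC)
cv2.imwrite("pics/h3.png",np.hstack([up(S["top"]["color"][100:250,200:380],2),up(S["side"]["color"][120:320,180:380],2)[:300]])[:,:,::-1])
E
```

```text
0.027871895033485257 30.00036424258724 [-0.0799  0.1811  0.9176]
[-0.685   0.1438 -1.8165]
[-0.5763  0.9453 -1.2865]
[ 0.24    0.0326 -0.404 ]
21.325 0.02797561310976446 29.99979461543262 [-0.     -0.      0.0001] [ 0.     -0.      0.0001  0.    ]
```

View pics/h3.png

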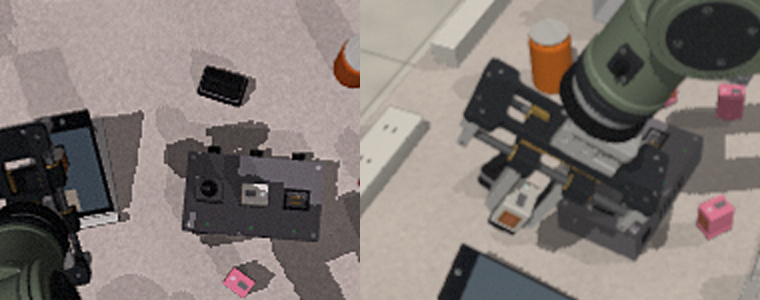

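The old relay is held in front of the phone with its foot towards the screen: window at side px (256,229), lens at (230,256). The socket it left is empty and the spare is still home. One last numerical check before hand-in.

```bash
python3 - <<'E'
from h import *
import pickle
from plant import bot
s=pickle.load(open("s3.pkl","rb"))["side"]
p,q,z=show(0);y=np.array([-np.sin(PY),np.cos(PY),0]);o=LENS+.12*z
x0,y0=238,210;c=cv2.resize(s["color"][y0:245,x0:275],None,fx=8,fy=8,interpolation=cv2.INTER_CUBIC).astype(int)
n,l,st,ce=cv2.connectedComponentsWithStats(((c[...,0]-c[...,2])>45).astype(np.uint8))
for i in range(1,n):
    if st[i,4]>600:print("amber",st[i,4]/64,(ce[i]+.5)/8-.5+[x0,y0])
print("expect",proj(s,[o+.032*z+.018*y]),"origin",o,"lens side px",proj(s,[LENS]))
b=bot.get_obs();print(b["gripper_force"],np.abs(b["joint_velocities"]).max(),b["clock"])
E
```

```text
amber 54.875 [254.21202306 229.21408741]
expect [[255.02896873 229.26482515]] origin [0.59741153 0.26408111 0.20542305] lens side px [[229.28985864 255.20324365]]
29.99979461543262 0.002137500471171808 21.325
```

```bash
python3 -c "
from plant import bot
print(bot.hand_in())"
```

```text
the job is handed in; nothing more can be done
None
```

I handed the job in at about 21 s: the spare is fully home in the middle socket, and the old relay is held still about 12 cm in front of the phone lens; the hand-in returned no verdict.

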